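# Walk the bending form round to the bench fence

## Task

Turn the heavy plywood bending form on the bench by pushing its corners in turn with the fingertips, until its flat back stands square to the wooden fence while still a finger's width or more clear of it. Then push it straight in until the flat back lies flush along the fence, with the whole form within the fence's length. Only push: do not lift, tip or carry the form, and leave the other things on the bench where they are.

Things in the scene. Friction and masses are not known exactly. Their poses are not given: they have to be found in the camera images.
- form: Bending form: loose plywood block, length 180 mm (x), depth 100 (y), height 45, about 0.75 kg; too deep to grasp. Origin: centre of underside. Flat back at y = -50 mm. Front at y = +50: flat lands at |x| = 60 to 90 mm, between them a hollow 16 mm deep. Three dark holes on top. Starts on either side of the fence, back roughly towards the robot, 60 to 120 degrees off.
- fence: The fence: a straight dark hardwood bar fixed to the bench, 320 mm long (its x), 30 mm thick (its y), 40 mm high. Origin at the centre of its underside; its two long faces are at y = +15 and -15 mm, and it runs roughly away from the robot. The form belongs against whichever long face is on its own side.
- back_a (a point): Point on the form's flat back 5 mm from one end, 20 mm up: at (-85, -50, 20) mm in the form's frame.
- back_b (a point): Point on the form's flat back 5 mm from the other end, 20 mm up: at (85, -50, 20) mm in the form's frame.
- tin: Bystander: a low round tin, 66 mm across, 55 mm high, standing on the other side of the fence from the form. Origin at the centre of its underside.
- glue: Bystander: white glue bottle, 60 mm across, 170 mm high, beyond the far end of the fence. Origin at the centre of its underside.
- mug: Bystander: blue mug, 80 mm across, 90 mm high, beyond the far end of the fence. Origin at the centre of its underside.
- mallet: Bystander: wooden mallet lying on the robot's right, 270 mm long along its x, head 75 x 110 x 55 mm centred 100 mm from its origin towards +x.
- driver: Bystander: screwdriver lying on the robot's left, about 200 mm long along its x.
- shave: Bystander: spokeshave, 240 mm long along its y, 26 mm high, lying far ahead on the right. Origin under its middle.
- offcut: Bystander: wood offcut 130 x 45 x 30 mm lying on the robot's left. Origin at the centre of its underside.
There are look-alikes about, which are no part of the job. What is shaped like the form but blue is not meant.

How it is judged (in metres and radians):
On the way:
1. the form's flat back is square to the fence (within 0.12 rad) and faces it, still at least 8 mm clear of it (angle between the x axis of form and the x axis of fence, either way round below 0.12 rad and y of fence in the frame of form below -0.073 m and (y of back_a in the frame of fence above 0.023 m or y of back_a in the frame of fence below -0.023 m) and (y of back_b in the frame of fence above 0.023 m or y of back_b in the frame of fence below -0.023 m)), for 0.2 s.
At the end, for the whole second after the job is handed in: The form rests flat on the bench with both ends of its flat back within 4 mm of the fence's face and parallel to it within 0.04 rad, its middle within 75 mm of the fence's middle along the fence, at rest (y of back_a in the frame of fence between -0.019 and 0.019 m and y of back_b in the frame of fence between -0.019 and 0.019 m and y of fence in the frame of form below -0.05 m and angle between the x axis of form and the x axis of fence, either way round below 0.04 rad and x of form in the frame of fence between -0.075 and 0.075 m and height (world z) of form below 0.004 m and angle between form's own z axis and vertical below 0.03 rad and linear speed of form below 0.005 m/s); the robot touches nothing.
It fails at once if the form is lifted or tipped (height (world z) of form above 0.012 m or angle between form's own z axis and vertical above 0.15 rad).
It fails at once if a bystander is moved by more than 20 mm (distance of any of tin, glue, mug, mallet, driver, shave, offcut from where it was at the start of the episode above 0.02 m).
It also fails if it takes over 72 s, if anything falls off the work surface, if the arm or the gripper's body presses on something with over 40 N, if the wrist force passes 120 N, or if a joint passes its speed limit or range.

## Robot

A 6-joint arm with a two-finger parallel gripper is mounted at the origin on the work surface. World frame = base frame: x ahead of the robot, y to its left, z up, the work surface at z = 0. Lengths are in mm, angles in rad, forces in N, time in s.
With the tool pointing down it reaches from about 300 to 775 mm from the base axis. Payload 14.6 kg.
Tool frame: the origin (TCP) lies on the centre line of the jaws, within the pads' length; the fingertips stand 19 mm ahead of it and the grasp point (between the pads) is the TCP (bot.tip_reach is the distance from the TCP to the fingertips, in mm); z points along the fingers, y is the line along which they close (so a half turn about z gives the same grasp; the last joint's range is limited). The gripper opens to 85 mm and grips with 20 to 120 N. Pads are 22 mm wide; open, the fingers measure 114 mm over their backs; the gripper's body (76 mm by 85 mm) begins 54 mm behind the grasp point. The pads swing forward as they close: fully open they stand 13 mm farther back than shut.
Start: joints at [-1.175, 0.3, 1.521, -0, 1.321, -0.067], TCP at [245.542, -492.137, 250.281] pointing down, gripper open.
Joint ranges: [-3.03, 3.03], [-0.79, 2.21], [0.23, 2.52], [-1.04, 4.18], [0, 3.07], [-2.55, 2.55]. Speed limits (rad/s): [2.22, 2.22, 2.57, 3.14, 3.14, 3.14].

## Interface

Orientations are given as a unit quaternion [w, x, y, z].
In Python, from rig import bot gives the robot as it stands. Calls block until the motion is done:
- bot.move_to(position, orientation): joint-space move of the TCP to a pose.
- bot.servo_line(position, attitude=None, speed=150, until_force=None): straight line of the TCP; attitude=None keeps the orientation; speed is the mean speed in mm/s. With until_force (N) it stops when the force on the tool has changed by that much, and returns True; else False.
- bot.move_joints(angles): joint-space move.
- bot.move_gripper(opening, grip_force=None): finger opening in mm; grip_force is the grip in N (None keeps the last); returns when the fingers have stopped.
- bot.dwell(seconds).
- bot.ik(position, orientation): joint angles nearest the present ones, or None.
- bot.read_state(): the state.
- bot.read_camera(name): name is "scene" or "top" or "wrist"; returns a dict with "image" (384x512x3 uint8, blue, green, red), "depth" (384x512 float32, mm along the optical axis (not along the pixel's ray), 0 where there is no reading), "fovy" (degrees; the focal length in pixels is half the picture's height over the tangent of half this angle, whatever the lens; pixels are square), "cx", "cy" (the principal point, pixels), "eye" and "attitude" of the camera in the world; the wrist camera has in their place "mount" (4x4, takes a point from camera to tool coordinates, whose origin is the TCP and whose axes are the flange's). Camera axes: x right, y down, z forward; pixel columns grow to the right and rows downward; lengths in mm; the calibration is good to about 2 mm. A picture is of the moment at which its call begins: read the wrist's pose just before it.
A pose or a line that the arm cannot do raises bot.MotionError and nothing moves.
- bot.finish_job(): hands the job in; it is judged then, once.
The state is a dict: "clock": time; "joint_positions": joint angles; "qvel": joint speeds; "effort": joint torques, N m; "ee_pos": TCP position; "tool_rot": TCP orientation; "ft_force": force on the tool from outside, world axes, zero at the start; "moment": the same for the moment, N m; "grip_width": finger opening in mm; "grip_force": force on a finger pad.
Only numpy, scipy, OpenCV 4.12 (cv2) and the standard library are available. Lean on these libraries where they do the work, as an engineer would, in place of code of your own. Each camera call takes 0.05 s, during which the arm holds its last target. There are 200 camera calls.

## Working session

There is one attempt and no reset: what is moved stays moved. The work goes in short steps, each a Python script; the robot and the scene stay as the last script left them, time stands still between calls to the robot, and variables do not carry over. Pictures are saved under pics/ and viewed, at most 10 in all, crops included, and the job is handed in when it is done.

```bash
mkdir -p pics; cat > h.py <<'E'
import numpy as np, cv2
from scipy.spatial.transform import Rotation as R
from rig import bot
def cloud(n):
    c=bot.read_camera(n); d=c["depth"]; h,w=d.shape
    f=h/2/np.tan(np.radians(c["fovy"])/2)
    v,u=np.mgrid[:h,:w]
    P=np.stack([(u-c["cx"])/f*d,(v-c["cy"])/f*d,d],-1)
    a=np.array(c["attitude"]); M=a if a.shape==(3,3) else R.from_quat(a,scalar_first=True).as_matrix()
    W=P@M.T+np.array(c["eye"]); W[d==0]=np.nan
    return c,W
E
python3 - <<'E'
from h import *
for n in("scene","top"):
    c,W=cloud(n); cv2.imwrite(f"pics/{n}0.png",c["image"]); np.save(n+".npy",W)
    print(n,c["eye"],c["attitude"],c["fovy"],W[192,256],W[300,256],W[192,400])
print(bot.read_state())
E
```

```text
scene [1235.62087951 -721.27806085  772.25803235] [-0.42356212  0.82173563  0.34365095 -0.16507486] 55.67499028775384 [522.60648998   3.71811589  27.56033035] [ 826.4495892  -297.74102374   -1.70920191] [856.38039159 416.29990699  -4.08004655]
top [ 227.65655041   -3.20344458 1879.27310288] [ 0.06275227 -0.69760587  0.71146563 -0.05678786] 42.269072554208655 [ 5.52045919e+02 -8.63048351e+00 -1.26231846e-01] [174.9506697   -1.34807048 660.40295998] [ 538.73881046 -556.25216157   11.7406636 ]
{'clock': 0.1, 'joint_positions': array([-1.17459997e+00,  3.00419194e-01,  1.52152341e+00,  7.32307278e-06,
        1.32065272e+00, -6.66117040e-02]), 'qvel': array([-0.00018486, -0.00103465, -0.000812  , -0.00058121,  0.00156411,
       -0.00076904]), 'effort': array([ 2.96993792e-03, -5.44380605e+01, -3.62366903e+01,  9.50571120e-05,
        3.08053844e-03,  2.29522897e-05]), 'ee_pos': array([ 245.47768879, -491.97800412,  249.77416397]), 'tool_rot': array([-4.95124966e-04,  9.73345434e-01,  2.29343444e-01, -7.87436620e-05]), 'ft_force': array([ 0.0362384 , -0.40252937,  0.86245333]), 'moment': array([-0.00617743,  0.0371182 ,  0.00457208]), 'grip_force': 0.0, 'grip_width': 85.40667144174257}
```

View pics/top0.png

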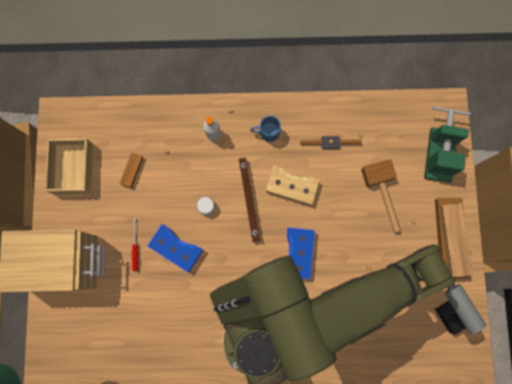

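View pics/scene0.png

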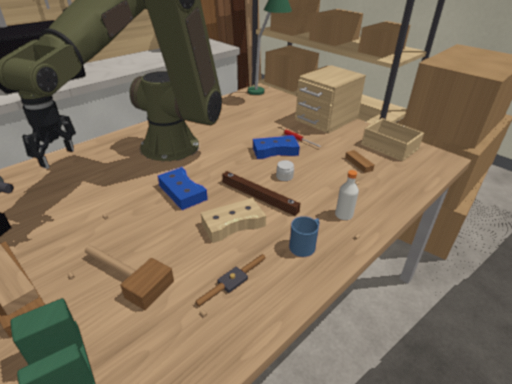

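The top view shows three form-shaped blocks: plywood at (293,185), and blue ones at (175,248) and (302,252). The plywood one is meant because blue is ruled out. The fence is at (249,200), with the form on its right (−y) side. The mallet is at (385,190), the spokeshave at (330,142), the mug at (268,128) and the tin at (206,205). Next I'll confirm with a crop and measure.

```bash
cat >> h.py <<'E'
def ang(r): # minAreaRect -> long axis angle, centre, size
    b=cv2.boxPoints(r); e=[b[1]-b[0],b[2]-b[1]]; l=max(e,key=np.linalg.norm)
    return np.arctan2(l[1],l[0])
def find(W,im,lo,hi,seed,box=130,brown=None):
    m=(W[...,2]>lo)&(W[...,2]<hi)&(np.hypot(W[...,0]-seed[0],W[...,1]-seed[1])<box)
    if brown is not None: m&=brown
    n,l,s,_=cv2.connectedComponentsWithStats(m.astype(np.uint8))
    k=1+np.argmax(s[1:,4]); p=W[l==k]
    r=cv2.minAreaRect(p[:,:2].astype(np.float32))
    return np.array(r[0]),r[1],ang(r),p
E
python3 - <<'E'
from h import *
im=cv2.imread("pics/top0.png"); W=np.load("top.npy")
cv2.imwrite("pics/crop0.png",cv2.resize(im[120:285,140:345],None,fx=3.6,fy=3.6,interpolation=2))
for n,(u,v) in dict(form=(285,178),fence=(249,200)).items():
    print(n,W[v,u])
lum=im.max(2)
f=find(W,im,38,50,W[178,285],brown=lum>120); print(f[:3],len(f[3]),np.median(f[3][:,2]))
g=find(W,im,30,48,W[200,249],box=200,brown=lum<120); print(g[:3],len(g[3]),np.median(g[3][:,2]))
# holes: dark pixels in form
c,s,a=f[:3]; q=f[3][:,:2]-c; e=np.array([np.cos(a),np.sin(a)]);n=np.array([-e[1],e[0]])
x=q@e;y=q@n
for sg in(1,-1):
    k=(np.abs(x)<30)&(y*sg>0); print("edge mid side",sg,np.max(y[k]*sg), "ends",np.max(y[np.abs(x)>70]*sg),n*sg)
E
```

```text
form [ 594.84139204 -118.50395624   48.12785428]
fence [514.85458707  18.3066304   42.45863642]
(array([ 571.95800781, -146.2649231 ]), (179.93212890625, 101.06459045410156), np.float32(1.2541546)) 820 45.10093437912815
(array([521.55389404,  17.86725807]), (316.5636901855469, 28.683462142944336), np.float32(0.14976755)) 544 41.226901443026804
edge mid side 1 50.53228663518618 ends 50.53226315773612 [-0.95028645  0.31137705]
edge mid side -1 37.38248564763042 ends 50.53233122469088 [ 0.95028645 -0.31137705]
```

View pics/crop0.png

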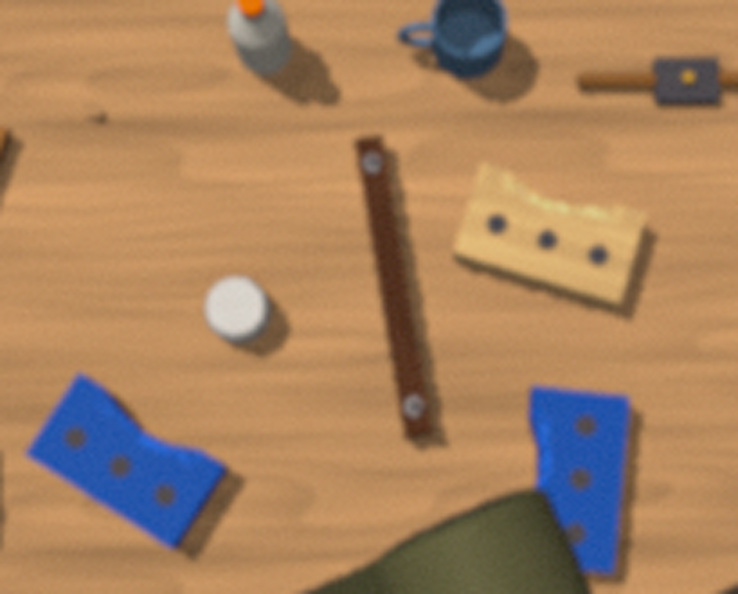

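Crop confirms it: plywood block with hollow facing away from the robot, back facing the robot, right size (180×101, top at 45 mm). It needs about −64° of rotation. I'll push the right-hand front land along an arc about the expected centre of rotation, and look after part of it.

```bash
cat >> h.py <<'E'
FC=np.array([521.55,17.87]); FA=.14977
def q(phi): t=(phi+np.pi/2)/2; return [0,np.cos(t),np.sin(t),0]
def u(a): return np.array([np.cos(a),np.sin(a)])
def look(tag,seed,fx0):
    bot.move_joints([-1.175,.3,1.521,0,1.321,-.067])
    c,W=cloud("top"); cv2.imwrite(f"pics/{tag}.png",c["image"])
    C,s,a,p=find(W,c["image"],38,50,seed,brown=c["image"].max(2)>120)
    if np.cos(a-fx0)<0: a+=np.pi
    a=fx0+(a-fx0+np.pi)%(2*np.pi)-np.pi
    report(C,a,s); return C,a
def report(C,a,s=None):  # a = angle of form x axis ; target FA+pi
    d=C-FC
    print("form",C.round(1),s,"err deg",round(np.degrees(((a-FA)+np.pi/2)%np.pi-np.pi/2),2),"along",round(d@u(FA),1),"backgap",round(-d@u(FA+np.pi/2)-65,1),"t",round(bot.read_state()["clock"],1))
def arc(C,a,xs,side,tot,d=36,z=40,speed=60):
    """push front land at form x=xs through rotation tot (rad)"""
    fx,fy=u(a),u(a+np.pi/2)
    cor=C-np.sign(xs)*d*fx
    P=C+xs*fx+82*fy; 
    yaw=lambda t:a+np.pi+t
    bot.move_to([*P,150],q(yaw(0))); bot.servo_line([*P,z],speed=120)
    P=C+xs*fx+62*fy; bot.servo_line([*P,z],speed=60)
    n=max(1,int(np.ceil(abs(tot)/.12)))
    for t in np.linspace(0,tot,n+1)[1:]:
        r=P-cor; r=np.array([r[0]*np.cos(t)-r[1]*np.sin(t),r[0]*np.sin(t)+r[1]*np.cos(t)])
        bot.servo_line([*(cor+r),z],q(yaw(t)),speed=speed)
    back=cor+r+25*u(a+np.pi/2+t)
    print("F",bot.read_state()["ft_force"].round(1))
    bot.servo_line([*back,z],speed=120); bot.servo_line([*back,150],speed=200)
E
python3 - <<'E'
from h import *
print(bot.tip_reach)
bot.move_gripper(0)
C=np.array([572,-146.3]); a=1.25415+np.pi
report(C,a)
arc(C,a,75,1,-np.radians(38))
print(*look("a1",C+[-15,15],a-.66))
E
```

```text
19.0
form [ 572.  -146.3] None err deg 63.28 along 25.4 backgap 104.9 t 0.9
F [-0.8  1.   0.2]
form [ 548.7 -130.5] (180.71624755859375, 100.87478637695312) err deg 29.1 along 4.7 backgap 85.7 t 9.0
[ 548.73260498 -130.45146179] 3.7991803
```

```bash
python3 - <<'E'
from h import *
C=np.array([548.7,-130.5]); a=3.79918
arc(C,a,75,1,-np.radians(31.5))
print(*look("a2",C+[-5,15],a-.5))
E
```

```text
F [-0.3 -0.  -0.7]
form [ 538.7 -108.9] (181.6181182861328, 100.06317138671875) err deg 1.52 along -1.9 backgap 62.9 t 16.5
[ 538.73138428 -108.89982605] 3.3178303
```

View pics/a2.png

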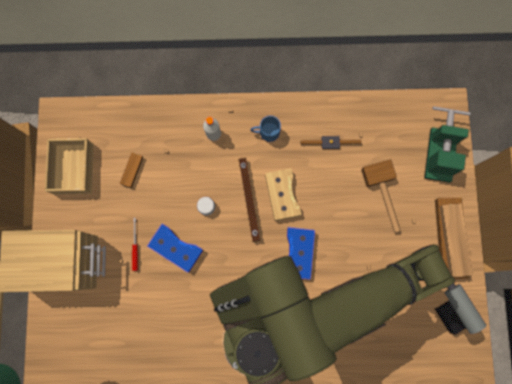

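The view shows the form at (284,195), standing parallel to the fence at (249,200). It is square (1.5°) and 63 mm clear, and the bystanders are undisturbed. Now the straight push, with open fingers in the hollow.

```bash
python3 - <<'E'
from h import *
C=np.array([538.7,-108.9])
n=u(FA+np.pi/2); base=FC+((C-FC)@u(FA))*u(FA)
T=lambda d,z:[*(base-d*n),z]
Q=q(FA)
bot.move_gripper(85)
bot.move_to(T(212,150),Q); bot.servo_line(T(212,26),speed=120)
print(bot.servo_line(T(138,26),speed=50,until_force=25))
h=bot.servo_line(T(112,26),speed=20,until_force=15)
s=bot.read_state(); p=s["ee_pos"]; print(h,"dist",-(p[:2]-FC)@n,s["ft_force"].round(1))
bot.servo_line([*(p[:2]-40*n),26],speed=100); bot.servo_line([*(p[:2]-40*n),150],speed=200)
print(*look("a3",base-65*n,FA+np.pi))
im=cv2.imread("pics/a3.png"); cv2.imwrite("pics/a3c.png",cv2.resize(im[130:260,200:340],None,fx=4,fy=4,interpolation=2))
E
```

```text
False
True dist 119.65363491566814 [-1.2 -4.8  1.6]
form [528.9 -43.8] (181.65234375, 103.39429473876953) err deg -0.09 along -2.0 backgap -2.9 t 25.7
[528.87969971 -43.80581665] 3.289821
```

View pics/a3c.png

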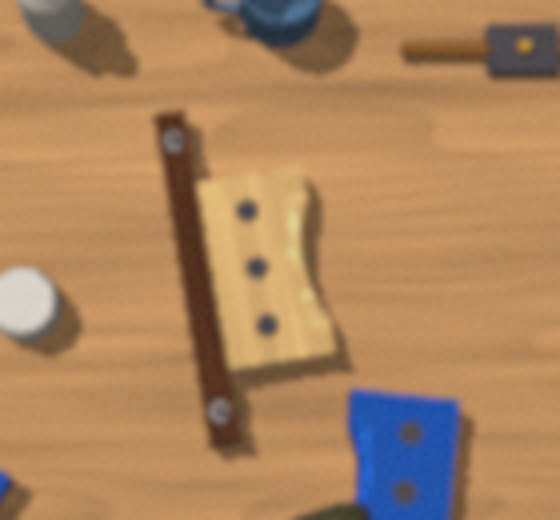

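The crop shows the form's back lying along the fence with no gap visible. The push stopped on the rise in contact force, and the measured angle error is 0.1° with a 2 mm offset along the fence. The arm is clear, so I'm handing in.

```bash
python3 -c "
from rig import bot
print(bot.finish_job())"
```

```text
the job is handed in; nothing more can be done
None
```

I handed the job in at about 26 s: the form was turned square 63 mm clear of the fence, then pushed in until its back measured flush (0.1° off parallel, 2 mm off centre along the fence). The bystanders looked undisturbed in the pictures; the judge's verdict was not shown.

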